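# Unlock the sprung ring cradle and hold a carved flask pressed into it

## Task

Free the carving cradle: draw its red-handled locking pin straight out of the bore and park it, let go, lying in the open yellow-edged notch beside the bore. Then stand the round green flask upright in the orange ring, push it down until the ring is at or close to the bottom of its travel, and finish while still holding it pressed down there with the gripper. Do not disturb the other things on the bench.

Things in the scene. Friction and masses are not known exactly. Their poses are not given: they have to be found in the camera images.
- cradle: Fixed carving cradle (sizes in mm). Origin: on the bench, on the vertical ring axis; x, y level, z up; only place and yaw vary. Blue base 12 thick, x -73 to 83, y -105 to 60. Three guide posts with brass caps, 13 diameter, top z 82, at radius 40, at 90, -30, 210 degrees from +x. Aluminium blocks at its -y side: bore block at x 0, top z 70; notch block at x 52. Inside the ring nothing stands.
- ring (a joint): Sprung orange ring: 0 (m) = up, grows as it is pushed straight down, 0.022 = bottom stop. Hole 52 mm, outside about 94, 12 high; top at z = 74 at joint 0. About 5 N starts it (ring's and flask's weights included), about 13 N at the stop; springs back when let go; the flask's weight alone does not move it. The pin in the bore lies 2 mm under the ring and blocks it.
- ring_top (a point): Centre of the ring's hole at the level of its top face; moves down with the ring; axes as the cradle's.
- bore (a point): Centre of the bore's outer mouth (cradle x 0, y -90, z 55 mm), axes as the cradle's. Square hole 14 x 14 mm along y, floor z 48, through a block of y -90 to -60, x -20 to 20. The pin leaves towards -y.
- notch (a point): Middle of the notch's floor (cradle x 52, y -75, z 48 mm), axes as the cradle's. Open-topped slot along y, 16 wide, 46 long (y -98 to -52), open at both ends, in a block x 35 to 69; walls upright to 10 above the floor, then yellow lips flare outward to about 17 above it, to about 27 wide.
- pin: Loose locking pin, 90 g, L shape. Steel shank 12 x 12 mm along its y, y -8 to 85, underside z 0. Red upright handle over the origin, 14 in x, 18 in y, z 12 to 54. Origin: underside of shank below handle; z up. Starts on the bore's floor, yaw as the cradle's, +y tip under the ring, handle centre 26 to 30 outside the bore's mouth; a draw of 60 frees it. Centre of mass at y about 32.
- pin_handle (a point): Point to pinch on the pin's handle, on its axis 36 mm above the shank's underside; axes as the pin's.
- pin_shank (a point): Underside of the pin's shank, 40 mm along y from the origin; parked, it lies over or close to point notch, the handle outside the block to -y as before.
- flask: Loose round stone flask, plain green, 0.13 to 0.25 kg, standing upright on the bench. Origin: centre of its underside, z up. Foot disc 34 mm diameter, 8 high; ball belly 64 diameter, centre z 33; neck 24 diameter up to z 112; lip 32 diameter, z 112 to 118. Its place is swapped at random with the jar's and the bottle's.
- belly (a point): Centre of the flask's ball belly, 33 mm above its underside. Seated in the ring this point is on the ring's axis and 19 mm above point ring_top.
- neck (a point): On the flask's axis 88 mm above its underside, where the neck is taken from above.
- jar: Bystander: terracotta jar with white cap, 60 mm diameter, 75 high; origin under its centre.
- oil: Bystander: amber bottle with black cap, 48 mm diameter, 100 high; origin under its centre.
- block: Bystander: brown wooden carving block 140 x 90 x 22 mm; origin under its centre.
- handpiece: Bystander: black rotary handpiece lying on a rubber pad, about 180 mm long, 45 high; origin under its middle.
- brush: Bystander: red-handled brush lying on the bench; origin under its middle.
- dish: Bystander: steel dish 120 x 90 x 22 mm with white discs; origin under its centre.
Mind the look-alikes: they are no part of the job. Leave any turquoise look-alike of the pin alone. What is shaped like the flask but blue is not meant.

How it is judged:
On the way, in this order (a step that is already met when the one before it is completed fails the run):
1. the locking pin is out of the bore and lies in the notch, let go (x of pin_shank in the frame of notch between -0.005 and 0.005 m and y of pin_shank in the frame of notch between -0.022 and 0.022 m and z of pin_shank in the frame of notch between -0.004 and 0.004 m and angle between the y axis of pin and the y axis of cradle, either way round below 0.2 rad and angle between pin's own z axis and vertical below 0.25 rad and contact force between the fingers and pin below 0.1 N), for 0.2 s.
2. the flask stands upright in the ring and the gripper presses it down at least 16 mm (value of joint ring above 0.016 m and horizontal distance between belly and ring_top below 0.006 m and z of belly in the frame of ring_top between 0.013 and 0.025 m and angle between flask's own z axis and vertical below 0.2 rad and contact force between the fingers and flask above 2 N and contact force between flask and ring above 5 N), for 0.3 s.
At the end, for the whole second after the job is handed in: Pin let go in the notch (5 mm sideways, 22 along, 4 in height, 0.2 rad). Flask upright (0.2 rad) in the ring: belly within 6 mm of its axis, 13 to 25 mm above ring_top; fingers on it over 2 N, it bears on the ring over 5 N, ring down 16 mm or more; held through the last second (all of step 1 and all of step 2); the arm keeps its last pose, push and grip.
It fails at once if a bystander (jar, bottle, block, handpiece, brush or dish) is shifted more than 40 mm or knocked over (distance of any of jar, oil, block, handpiece, brush, dish from where it was at the start of the episode above 0.04 m or angle between any of jar, oil's own z axis and vertical above 0.6 rad).
It also fails if it takes over 58 s, if anything falls off the work surface, if the arm or the gripper's body presses on something with over 40 N, if the wrist force passes 120 N, or if a joint passes its speed limit or range.

## Robot

A 7-joint arm with a two-finger parallel gripper is mounted at the origin on the work surface. World frame = base frame: x ahead of the robot, y to its left, z up, the work surface at z = 0. Lengths are in m, angles in rad, forces in N, time in s.
With the tool pointing down it reaches from about 0.4 to 0.85 m from the base axis. Payload 10.4 kg.
Tool frame: the origin (TCP) lies between the finger pads; the fingertips stand 22 mm ahead of it and the grasp point (between the pads) lies 3 mm ahead of it (ctrl.tips_ahead is the distance from the TCP to the fingertips, in m); z points along the fingers, y is the line along which they close (so a half turn about z gives the same grasp; the last joint's range is limited). The gripper opens to 87 mm and grips with 3 to 60 N. Pads are 19 mm wide; open, the fingers measure 117 mm over their backs; the gripper's body (75 mm by 190 mm) begins 51 mm behind the grasp point.
Start: joints at [-1.294, 0.332, -0.065, 1.46, 0.022, 1.35, -0.088], TCP at [0.185, 0.597, 0.245] pointing down, gripper open.
Joint ranges: [-2.6, 2.6], [-0.5, 2.12], [-1.47, 1.34], [0.16, 2.42], [-1.27, 4.41], [0.06, 2.06], [-2.6, 2.6]. Speed limits (rad/s): [2.22, 2.22, 2.79, 2.79, 3.14, 3.14, 3.14].

## Interface

Orientations are given as a rotation vector (axis times angle).
In Python, from plant import ctrl gives the robot as it stands. Calls block until the motion is done:
- ctrl.move_to(position, orientation): joint-space move of the TCP to a pose.
- ctrl.line_to(position, feed=0.15, ori=None, force_limit=None): straight line of the TCP; ori=None keeps the orientation; feed is the mean speed in m/s. With force_limit (N) it stops when the force on the tool has changed by that much, and returns True; else False.
- ctrl.move_joints(angles): joint-space move.
- ctrl.gripper_to(opening): finger opening in m; the grip force is fixed at half the most; returns when the fingers have stopped.
- ctrl.pause(seconds).
- ctrl.solve_ik(position, orientation): joint angles nearest the present ones, or None.
- ctrl.state(): the state.
- ctrl.camera(name): name is "side" or "top" or "wrist"; returns the picture (480x640x3 uint8, red, green, blue); there is no depth.
- ctrl.calibration(name): a dict with "vertical_fov" (degrees; the focal length in pixels is half the picture's height over the tangent of half this angle, whatever the lens; pixels are square), "cx", "cy" (the principal point, pixels), "R" (3x3) and "t" (3): a world point X has camera coordinates R X + t. Camera axes: x right, y down, z forward; pixel columns grow to the right and rows downward; lengths in m; the calibration is good to about 2 mm. A picture is of the moment at which its call begins: read the wrist's pose just before it. calibration takes no time and is no camera call; for the wrist camera it gives the pose at the moment of the call.
A pose or a line that the arm cannot do raises ctrl.IKError and nothing moves.
- ctrl.sign_off(): hands the job in; it is judged then, once.
The state is a dict: "time": time; "qpos": joint angles; "dq": joint speeds; "joint_torque": joint torques, N m; "tool_pos": TCP position; "tool_rot": TCP orientation; "contact_force": force on the tool from outside, world axes, zero at the start; "torque": the same for the moment, N m; "opening": finger opening in m; "grasp_force": force on a finger pad.
Only numpy, scipy, OpenCV 4.12 (cv2) and the standard library are available. Lean on these libraries where they do the work, as an engineer would, in place of code of your own. Each camera call takes 0.05 s, during which the arm holds its last target. There are 200 camera calls.

## Working session

There is one attempt and no reset: what is moved stays moved. The work goes in short steps, each a Python script; the robot and the scene stay as the last script left them, time stands still between calls to the robot, and variables do not carry over. Pictures are saved under pics/ and viewed, at most 10 in all, crops included, and the job is handed in when it is done.

```bash
mkdir -p pics; ls; python3 - <<'E'
from plant import ctrl
import cv2,numpy as np
for n in ("top","side"):
    im=ctrl.camera(n); cv2.imwrite(f"pics/{n}0.png",im[:,:,::-1])
    c=ctrl.calibration(n); print(n,c)
print(ctrl.state()["tool_rot"],ctrl.state()["time"],ctrl.tips_ahead)
E
```

```text
pics
top {'vertical_fov': 56.37178202212315, 'cx': 322.9477821760001, 'cy': 243.121431799084, 'R': array([[-0.0232797 , -0.99972792,  0.00146544],
       [-0.98118982,  0.02256699, -0.19172187],
       [ 0.19163663, -0.0059011 , -0.9814482 ]]), 't': array([-0.07207383,  0.54789899,  1.16462778])}
side {'vertical_fov': 46.205744345522945, 'cx': 312.72219215697436, 'cy': 239.3884084860036, 'R': array([[ 0.91230295, -0.40904981,  0.01953438],
       [-0.2934334 , -0.68622867, -0.66557273],
       [ 0.28565745,  0.60147192, -0.74607731]]), 't': array([-0.53283766,  0.15796285,  1.22193512])}
[-4.69142120e-01 -3.10624368e+00  2.07250032e-03] 0.1 0.022
```

View pics/top0.png

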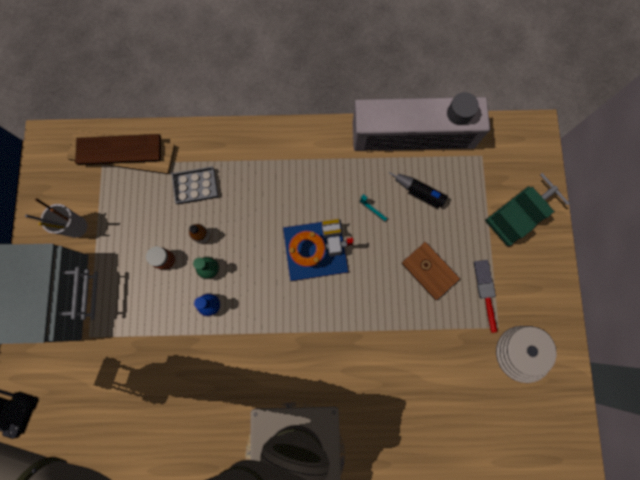

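View pics/side0.png

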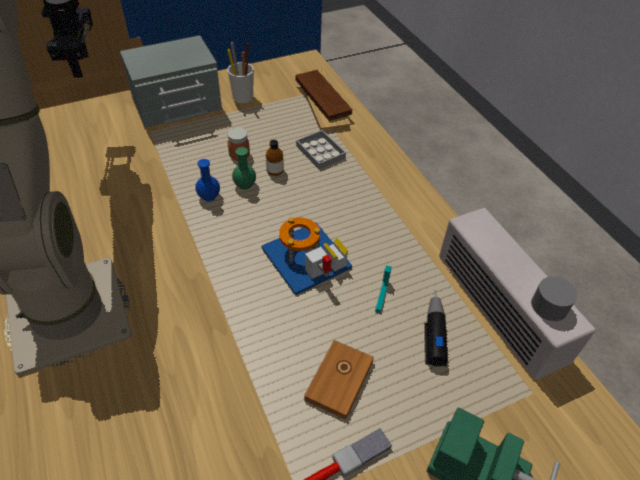

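The top view shows the ring at (307,250), red handle at (349,241), notch at (331,228), green flask at (206,267) and blue look-alike at (208,303). The side view shows the ring at (300,235), red handle at (327,263) and green flask at (244,172).

```bash
cat > h.py <<'E'
import cv2,numpy as np
from plant import ctrl
from scipy.spatial.transform import Rotation as Rn
def down(yaw): # tool z down, tool y axis at angle `yaw` in world xy
    y=np.array([np.cos(yaw),np.sin(yaw),0]);z=np.array([0,0,-1.])
    return Rn.from_matrix(np.c_[np.cross(y,z),y,z]).as_rotvec()
def ray(c,uv):
    f=240/np.tan(np.radians(c["vertical_fov"]/2))
    d=np.c_[(np.atleast_2d(uv)-[c["cx"],c["cy"]])/f,np.ones(len(np.atleast_2d(uv)))]@c["R"]
    return -c["R"].T@c["t"],d
def plane(c,uv,z):
    o,d=ray(c,uv); return o+d*((z-o[2])/d[:,2:])
def tri(c1,u1,c2,u2):
    o1,d1=ray(c1,u1);o2,d2=ray(c2,u2);d1=d1[0]/np.linalg.norm(d1);d2=d2[0]/np.linalg.norm(d2)
    s=np.linalg.lstsq(np.c_[d1,-d2],o2-o1,rcond=None)[0]
    a,b=o1+s[0]*d1,o2+s[1]*d2; return (a+b)/2,np.linalg.norm(a-b)
HS={"orange":((6,170,120),(15,255,255)),"red":((0,170,90),(4,255,255)),"yellow":((20,130,110),(32,255,255)),
"blue":((104,130,40),(122,255,255)),"green":((62,80,25),(82,255,255))}
def blobs(im,col,amin=20):
    h=cv2.cvtColor(im,cv2.COLOR_RGB2HSV); m=cv2.inRange(h,*map(np.array,HS[col]))
    cs=cv2.findContours(m,cv2.RETR_EXTERNAL,cv2.CHAIN_APPROX_NONE)[0]
    return sorted([c for c in cs if cv2.contourArea(c)>amin],key=cv2.contourArea,reverse=True)
def cen(c):
    m=cv2.moments(c);return np.array([m["m10"],m["m01"]])/m["m00"]
E
python3 - <<'E'
from h import *
for n in ("top","side"):
    im=cv2.imread(f"pics/{n}0.png")[:,:,::-1].copy(); c=ctrl.calibration(n)
    for col,z in (("orange",.07),("red",.08),("yellow",.064),("blue",.012),("green",.035)):
        for b in blobs(im,col)[:4]:
            p=cen(b); print(n,col,p.round(1),cv2.contourArea(b),plane(c,p,z)[0].round(4), cv2.boundingRect(b))
            if col=="blue" and cv2.contourArea(b)>800:
                q=plane(c,cv2.boxPoints(cv2.minAreaRect(b)),.012)[:,:2]; print(q.round(3).tolist(),np.linalg.norm(q-np.roll(q,1,0),axis=1).round(3))
E
```

```text
top orange [306.5 248.2] 435.0 [ 0.53   -0.0403  0.07  ] (290, 232, 34, 34)
top red [490.6 315.1] 162.5 [ 0.3418 -0.5124  0.08  ] (486, 298, 11, 34)
top yellow [330.2 221.1] 31.5 [ 0.6045 -0.1059  0.064 ] (323, 219, 15, 5)
top blue [313.7 257.9] 949.5 [ 0.5126 -0.0581  0.012 ] (284, 223, 64, 57)
[[0.601, 0.026], [0.621, -0.134], [0.472, -0.151], [0.453, 0.007]] [0.149 0.162 0.15  0.158]
top blue [206.5 304.4] 327.0 [0.3905 0.2378 0.012 ] (195, 295, 23, 20)
top blue [435.2 193.9] 49.5 [ 0.6908 -0.411   0.012 ] (430, 190, 11, 9)
top blue [310.9 249.3] 49.0 [ 0.5372 -0.0507  0.012 ] (308, 244, 7, 12)
top green [519.3 215.6] 1864.5 [ 0.6152 -0.6355  0.035 ] (487, 188, 66, 57)
top green [205.4 267. ] 308.0 [0.4905 0.2376 0.035 ] (194, 258, 24, 20)
side orange [339.2 377.4] 2538.0 [ 0.4539 -0.4085  0.07  ] (306, 342, 67, 73)
side orange [307.9 241.4] 55.5 [ 0.5373 -0.0741  0.07  ] (292, 233, 27, 15)
side red [324.6 472. ] 220.5 [ 0.3537 -0.5577  0.08  ] (305, 462, 35, 18)
side red [326.6 258.1] 29.0 [ 0.5517 -0.143   0.08  ] (323, 255, 8, 7)
side yellow [340.6 245.7] 79.0 [ 0.6026 -0.1105  0.064 ] (334, 238, 14, 16)
side yellow [329.9 250.3] 33.5 [ 0.5744 -0.1134  0.064 ] (324, 244, 13, 13)
side blue [229.5  24.5] 9167.0 [0.7227 1.0517 0.012 ] (121, 0, 201, 70)
[[0.399, 1.389], [1.114, 1.103], [0.907, 0.654], [0.301, 0.903]] [0.496 0.77  0.494 0.656]
side blue [293.4 266.8] 1359.0 [ 0.4961 -0.0862  0.012 ] (262, 239, 89, 55)
[[0.395, -0.082], [0.472, 0.032], [0.626, -0.128], [0.541, -0.227]] [0.206 0.138 0.221 0.131]
side blue [206.5 182.7] 543.5 [0.3961 0.2675 0.012 ] (196, 159, 23, 42)
side blue [301.  233.6] 115.0 [0.5536 0.0025 0.012 ] (294, 228, 16, 12)
side green [474.6 452.8] 4274.5 [ 0.6199 -0.6212  0.035 ] (428, 408, 103, 72)
side green [243.2 170.7] 517.0 [0.4939 0.2495 0.035 ] (233, 148, 22, 41)
```

```bash
python3 - <<'E'
from h import *
s=ctrl.state(); c=ctrl.calibration("wrist"); o=-c["R"].T@c["t"]
T=Rn.from_rotvec(s["tool_rot"]).as_matrix()
print("cam in tool",(T.T@(o-s["tool_pos"])).round(3),"axis in tool",(T.T@c["R"][2]).round(3),c["vertical_fov"])
yaw=.12
for k in (0,np.pi):
    for p in ([.55,-.10,.26],[.547,-.158,.087],[.49,.238,.1],[.53,-.04,.15]):
        q=ctrl.solve_ik(p,down(yaw+k)); print(k,p,None if q is None else np.round(q,2))
try:
    ctrl.move_to([.55,-.11,.27],down(yaw))
except ctrl.IKError: ctrl.move_to([.55,-.11,.27],down(yaw+np.pi))
c=ctrl.calibration("wrist"); np.save("w1.npy",c,allow_pickle=True)
cv2.imwrite("pics/w1.png",ctrl.camera("wrist")[:,:,::-1]); print(ctrl.state()["time"],ctrl.state()["qpos"])
E
```

```text
cam in tool [ 0.069 -0.    -0.141] axis in tool [-0.252 -0.001  0.968] 62.1518989125977
0 [0.55, -0.1, 0.26] [-0.68  0.23  0.91  1.66 -0.19  1.35  0.38]
0 [0.547, -0.158, 0.087] [-0.48  0.47  0.85  1.82 -0.41  1.04  0.65]
0 [0.49, 0.238, 0.1] [-0.85  0.29  0.36  1.86 -0.12  1.01 -0.32]
0 [0.53, -0.04, 0.15] [-0.68  0.24  0.77  1.86 -0.19  1.11  0.27]
3.141592653589793 [0.55, -0.1, 0.26] [-0.94  0.42  1.34  1.66 -0.42  1.39 -2.56]
3.141592653589793 [0.547, -0.158, 0.087] [-0.68  0.64  1.16  1.83 -0.66  1.12 -2.3 ]
3.141592653589793 [0.49, 0.238, 0.1] [ 0.44  0.63 -1.24  1.79  0.64  1.2   2.26]
3.141592653589793 [0.53, -0.04, 0.15] [-1.06  0.51  1.34  1.87 -0.54  1.19 -2.56]
2.9583 [-0.67931976  0.23712005  0.93965611  1.63632088 -0.19486422  1.36768118
  0.408065  ]
```

View pics/w1.png

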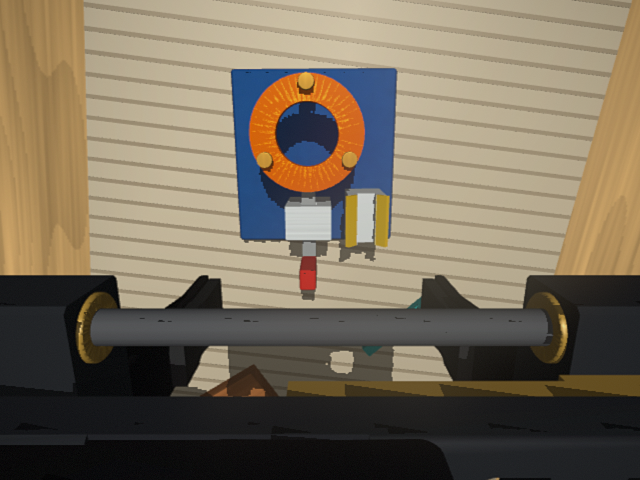

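Wrist view: the ring is centred near (307,132), with brass caps at (306,80), (264,160) and (349,160). The bore block is at (308,221), the notch between yellow lips at about (367,219), and the red handle spans (308,257) to (308,291).

```bash
python3 - <<'E'
from h import *
im=cv2.imread("pics/w1.png")[:,:,::-1].copy(); c=np.load("w1.npy",allow_pickle=True).item()
b=blobs(im,"orange")[0]; e=cv2.fitEllipse(cv2.convexHull(b)); r=plane(c,e[0],.074)[0]; print("ring",e,r)
caps=plane(c,[[306,80],[264,160],[349,160]],.082)[:,:2]; print("caps",caps.round(4).tolist(),caps.mean(0), [np.linalg.norm(caps[i]-caps[i-1]).round(4) for i in range(3)])
h=cv2.cvtColor(im,cv2.COLOR_RGB2HSV)
for b in blobs(im,"blue",500)[:1]:
    q=cv2.approxPolyDP(cv2.convexHull(b),6,True)[:,0]; w=plane(c,q,.012)[:,:2]; print("base",q.tolist(),w.round(4).tolist())
y=sorted([cen(k) for k in blobs(im,"yellow",100) if 180<cen(k)[1]<250],key=lambda p:p[0]); yp=plane(c,y,.061)[:,:2]; print("lips",y,yp,yp.mean(0))
for b in blobs(im,"red",100)[:2]: print("red",cv2.boundingRect(b),cv2.approxPolyDP(b,2,True)[:,0].tolist())
print(im[255:300:3,308].tolist())
C=caps.mean(0); d=caps[0]-(caps[1]+caps[2])/2; d2=caps[2]-caps[1]; print("yaw",np.arctan2(-d[0],d[1]),np.arctan2(d2[1],d2[0]))
th=np.arctan2(d2[1],d2[0]);R=np.array([[np.cos(th),-np.sin(th)],[np.sin(th),np.cos(th)]])
print("ring C",C,"lips in cradle",(yp-C)@R)
for uv,z in (((308,257),.102),((308,274),.102),((308,291),.102),((300,274),.102),((316,274),.102)): print(uv,(plane(c,uv,z)[0,:2]-C)@R)
E
```

```text
ring ((306.3663635253906, 132.01039123535156), (114.261962890625, 119.13813018798828), 174.92926025390625) [ 0.52888108 -0.03889474  0.074     ]
caps [[0.5246, -0.0005], [0.4976, -0.0649], [0.5659, -0.0565]] [ 0.52934775 -0.04060825] [np.float64(0.0696), np.float64(0.0698), np.float64(0.0689)]
base [[394, 69], [390, 195], [284, 238], [242, 238], [232, 70]] [[0.6011, 0.0275], [0.6168, -0.089], [0.5155, -0.1464], [0.4724, -0.1516], [0.4516, 0.0083]]
lips [array([350.59624413, 220.65057009]), array([381.87522442, 220.11101137])] [[ 0.57631952 -0.11012632]
 [ 0.60404232 -0.1062244 ]] [ 0.59018092 -0.10817536]
red (300, 257, 16, 33) [[303, 257], [300, 288], [313, 289], [315, 271], [306, 267], [303, 269], [302, 263], [305, 257], [314, 257]]
[[142, 144, 140], [122, 47, 42], [124, 48, 43], [124, 49, 42], [124, 49, 43], [173, 51, 44], [187, 51, 42], [187, 52, 43], [186, 52, 42], [185, 52, 43], [184, 52, 43], [188, 50, 41], [94, 92, 79], [84, 76, 64], [91, 83, 71]]
yaw 0.11901797401453663 0.12209725389345516
ring C [ 0.52934775 -0.04060825] lips in cradle [[ 0.03815519 -0.07472142]
 [ 0.06614684 -0.07422502]]
(308, 257) [ 0.00117291 -0.09618079]
(308, 274) [ 0.00105006 -0.11073022]
(308, 291) [ 0.00092438 -0.12561568]
(300, 274) [-0.005502   -0.11073182]
(316, 274) [ 0.00760189 -0.11072863]
```

```bash
cat >> h.py <<'E'
C=np.array([.5292,-.0402]); YAW=.122; RC=np.array([[np.cos(YAW),-np.sin(YAW)],[np.sin(YAW),np.cos(YAW)]])
def W(x,y,z): return np.r_[C+RC@[x,y],z]
E
python3 - <<'E'
from h import *
o=down(YAW)
ctrl.gripper_to(.05)
ctrl.move_to(W(.0007,-.117,.15),o)
print(ctrl.line_to(W(.0007,-.117,.087),feed=.08,force_limit=8))
ctrl.gripper_to(0.0); s=ctrl.state(); print(s["opening"],s["grasp_force"],s["contact_force"])
print(ctrl.line_to(W(.0007,-.185,.087),feed=.06,force_limit=15)); print(ctrl.state()["contact_force"])
ctrl.line_to(W(.0007,-.185,.115),feed=.08)
ctrl.line_to(W(.052,-.185,.115),feed=.08)
ctrl.line_to(W(.052,-.118,.115),feed=.08)
s=ctrl.state(); print(s["opening"],s["time"],s["contact_force"])
np.save("w2.npy",ctrl.calibration("wrist"),allow_pickle=True)
a=ctrl.camera("wrist"); b=ctrl.camera("side")
b=cv2.resize(b[200:320,250:410],None,fx=4,fy=4)
cv2.imwrite("pics/w2.png",np.hstack([a[:300,200:500],cv2.resize(b,(400,300))])[:,:,::-1])
E
```

```text
False
0.014001735193779119 29.989044480389566 [-0.7814188  -0.54048051  0.18234471]
False
[-0.31455574 -0.53559346 -1.23740364]
0.0139019080240988 9.6333 [ 0.1502809   0.08203659 -1.33899514]
```

View pics/w2.png

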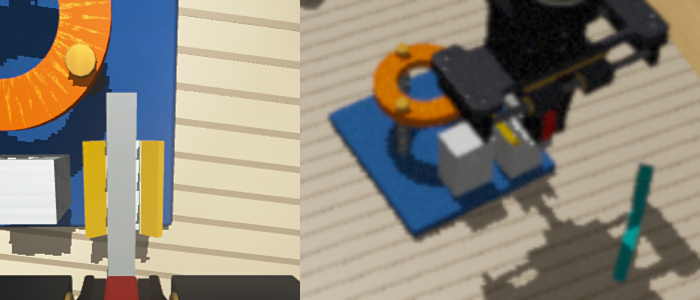

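The pin is level and straight in the gripper. Its shank, at wrist x of about 321, is centred between the yellow lips (about 286 to 362), so I'm lowering it.

```bash
python3 - <<'E'
from h import *
o=down(YAW)
print(ctrl.line_to(W(.052,-.118,.086),feed=.05,force_limit=4)); s=ctrl.state(); print(s["tool_pos"],s["contact_force"])
ctrl.gripper_to(.04); print(ctrl.state()["contact_force"])
ctrl.line_to(W(.052,-.118,.16),feed=.12)
ctrl.pause(.2)
ctrl.gripper_to(.087)
ctrl.move_to([.50,.15,.30],down(YAW))
np.save("w3.npy",ctrl.calibration("wrist"),allow_pickle=True)
a=ctrl.camera("wrist"); b=ctrl.camera("side")
cv2.imwrite("pics/w3r.png",a[:,:,::-1])
b=cv2.resize(b[200:290,280:370],None,fx=5,fy=5)
cv2.imwrite("pics/w3.png",np.hstack([cv2.resize(a[:400],None,fx=.55,fy=.55),np.zeros((220,8,3),np.uint8),cv2.resize(b,(220,220))])[:,:,::-1])
print(ctrl.state()["time"])
g=blobs(a,"green",100); c=ctrl.calibration("wrist")
for k in g: print(cv2.boundingRect(k),cen(k),cv2.contourArea(k))
E
```

```text
True
[ 0.59475419 -0.15101604  0.08667013] [-0.17110396 -0.45273013  2.52562697]
[ 0.61152467 -0.02340775 -0.52035306]
14.425
(289, 85, 63, 59) [319.51190022 112.64522082] 2619.0
```

View pics/w3.png

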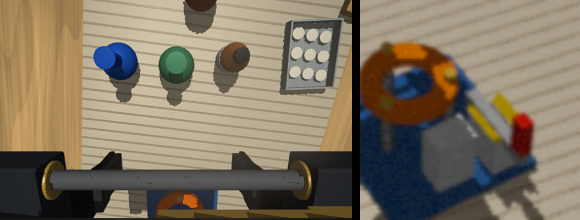

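Side view: the pin lies in the notch with its red handle outside to -y. Wrist view: the green flask is at full-frame (320,113), with the blue look-alike to its left and the amber bottle to its right.

```bash
python3 - <<'E'
from h import *
im=cv2.imread("pics/w3r.png")[:,:,::-1].copy(); c=np.load("w3.npy",allow_pickle=True).item()
b=blobs(im,"green",100)[0]; e=cv2.minEnclosingCircle(cv2.convexHull(b)); E=cv2.fitEllipse(cv2.convexHull(b)); print(e,E)
print("belly",plane(c,[e[0],E[0]],.033).round(4), "cam",(-c["R"].T@c["t"]).round(3))
f=240/np.tan(np.radians(c["vertical_fov"]/2)); d=np.linalg.norm(plane(c,e[0],.033)[0]+c["R"].T@c["t"]); print("expected radius px",f*.032/d)
h=cv2.cvtColor(im,cv2.COLOR_RGB2HSV); print(h[85:145:5,320].tolist())
t=ctrl.calibration("top");s=ctrl.calibration("side")
print(tri(t,[205.4,267],s,[243.2,170.7]))
print("oil cap",plane(c,[[438,100]],.1), "blue belly",plane(c,[[224,113]],.033))
E
```

```text
((319.23895263671875, 116.40227508544922), 32.25065612792969) ((319.57354736328125, 115.63052368164062), (60.35618209838867, 63.78532028198242), 50.68277359008789)
belly [[0.4872 0.2355 0.033 ]
 [0.4875 0.2363 0.033 ]] cam [0.492 0.217 0.44 ]
expected radius px 31.24265341172022
[[71, 126, 95], [70, 121, 114], [71, 96, 148], [70, 98, 143], [70, 102, 138], [71, 101, 136], [70, 104, 133], [70, 107, 131], [71, 108, 127], [70, 109, 124], [60, 67, 53], [60, 65, 55]]
(array([0.48887737, 0.2337614 , 0.04944774]), np.float64(0.0008431017727720237))
oil cap [[0.58180373 0.25669861 0.1       ]] blue belly [[0.39456246 0.22745206 0.033     ]]
```

```bash
python3 - <<'E'
import cv2
im=cv2.imread("pics/w3r.png"); cv2.imwrite("pics/w3c.png",cv2.resize(im[50:180,140:480],None,fx=2.3,fy=2.3))
E
```

```text
(no output)
```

View pics/w3c.png

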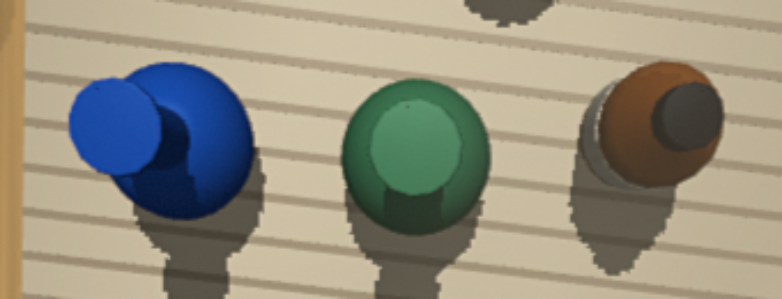

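The blob is one green disc: the belly is centred at (320.9,118) and the lip at (320.9,113.9) in the full frame. The neighbours stand about 94 mm away, so there's room for the open fingers.

```bash
python3 - <<'E'
from h import *
c=np.load("w3.npy",allow_pickle=True).item()
b=plane(c,[320.9,118],.033)[0]; l=plane(c,[320.9,113.9],.118)[0]; print(b,l)
assert np.linalg.norm(b[:2]-l[:2])<.006
p=(b+l)[:2]/2; o=down(YAW)
ctrl.gripper_to(.06)
ctrl.move_to(np.r_[p,.17],o)
print(ctrl.line_to(np.r_[p,.091],feed=.08,force_limit=6))
ctrl.gripper_to(0.); s=ctrl.state(); print(s["opening"],s["tool_pos"],s["contact_force"])
ctrl.line_to(np.r_[p,.205],feed=.1)
s=ctrl.state(); print(s["opening"],s["contact_force"])
ctrl.line_to(W(0,0,.205),feed=.12)
np.save("w4.npy",ctrl.calibration("wrist"),allow_pickle=True)
a=ctrl.camera("wrist"); cv2.imwrite("pics/w4.png",a[:,:,::-1]); print(ctrl.state()["time"],ctrl.state()["tool_pos"]-W(0,0,.205))
t,sd=[cv2.resize(ctrl.camera(n)[y:y+90,260:380],None,fx=3.2,fy=3.2) for n,y in (("top",200),("side",170))]
cv2.imwrite("pics/w4b.png",np.hstack([cv2.resize(a,(384,288)),sd])[:,:,::-1])
E
```

```text
[0.48901526 0.23422465 0.033     ] [0.48920407 0.23370797 0.118     ]
False
0.030735404652815025 [0.4891735  0.23400483 0.09106862] [ 0.62916434 -0.06518017  0.4278618 ]
0.030512749888865088 [-0.91667537  0.18473561 -2.49026673]
21.425 [ 2.12481657e-05  4.25366915e-04 -8.72743215e-06]
```

View pics/w4b.png

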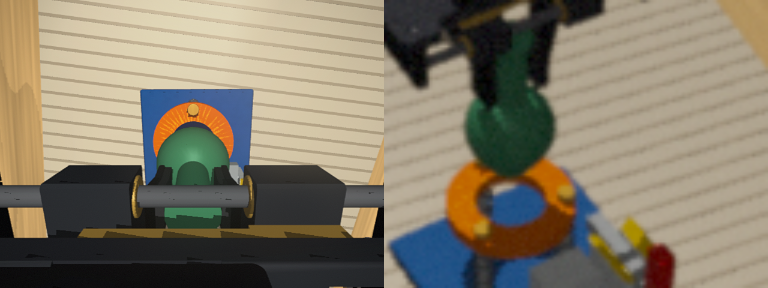

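The side view shows the flask held roughly upright above the ring. The opening of 30.5 mm is wider than the 24 mm neck, so I'm checking the belly's place and tilt before lowering.

```bash
python3 - <<'E'
from h import *
a=cv2.imread("pics/w4.png")[:,:,::-1].copy()
c=np.load("w4.npy",allow_pickle=True).item(); s=ctrl.state(); print(s["opening"],s["grasp_force"],s["tool_pos"])
def proj(c,X):
    f=240/np.tan(np.radians(c["vertical_fov"]/2)); v=c["R"]@X+c["t"]; return v[:2]/v[2]*f+[c["cx"],c["cy"]],f/v[2]
P=np.array(s["tool_pos"]); B=P-[0,0,.058]
print("expected belly wrist",proj(c,B),"r px",proj(c,B)[1]*.032)
b=blobs(a,"green",200)[0]; print(cv2.boundingRect(b)); pts=cv2.convexHull(b)[:,0]; 
t=pts[pts[:,1]<pts[:,1].min()+40].astype(float)
k=np.linalg.lstsq(np.c_[2*t,np.ones(len(t))],(t**2).sum(1),rcond=None)[0]; print("circle",k[:2],np.sqrt(k[2]+k[:2]@k[:2]))
sd=ctrl.camera("side"); cs=ctrl.calibration("side")
print("side belly exp",proj(cs,B),"r",proj(cs,B)[1]*.032)
for k in blobs(sd,"green",50): print(cv2.boundingRect(k),cen(k))
cv2.imwrite("pics/s5.png",np.hstack([cv2.resize(sd[140:260,250:350],(500,600),interpolation=cv2.INTER_CUBIC)])[:,:,::-1])
E
```

```text
0.03039664763284381 29.999843537807465 [ 0.52920356 -0.03989147  0.2050012 ]
expected belly wrist (array([322.04268765, 271.69034578]), np.float64(1899.4932334554803)) r px 60.78378347057537
(261, 213, 121, 96)
circle [320.66722513 274.10905902] 61.02032247700428
side belly exp (array([298.71700494, 208.61851155]), np.float64(453.9104715529028)) r 14.525135089692888
(428, 408, 104, 72) [474.59277869 452.84536886]
(286, 179, 27, 46) [299.36494024 205.70305445]
```

View pics/s5.png

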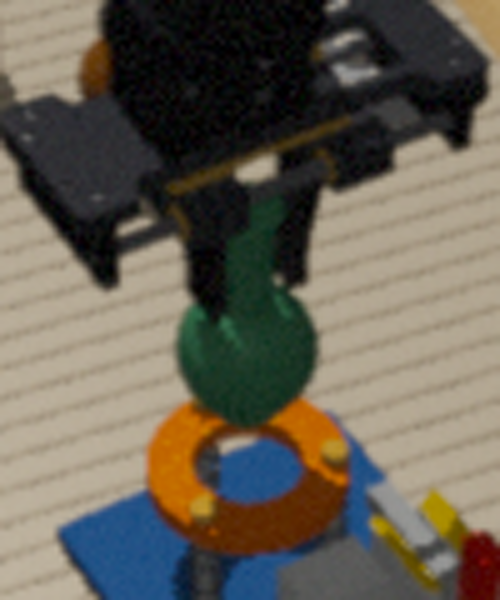

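The held belly is within about 2 mm of where it should be in both views, with no tilt to see. Lowering into the ring now.

```bash
python3 - <<'E'
from h import *
f0=ctrl.state()["contact_force"][2]
ctrl.line_to(W(0,0,.160),feed=.08); 
for z,fl in ((.146,30),(.138,30),(.132,30),(.1295,18)):
    r=ctrl.line_to(W(0,0,z),feed=.03,force_limit=fl); s=ctrl.state()
    print(z,r,s["tool_pos"].round(4) if hasattr(s["tool_pos"],"round") else s["tool_pos"],np.round(s["contact_force"],2),round(s["opening"],4),s["time"])
cs=ctrl.calibration("side"); sd=ctrl.camera("side"); ct=ctrl.calibration("top")
a=ctrl.camera("wrist"); np.save("w6.npy",ctrl.calibration("wrist"),allow_pickle=True)
cv2.imwrite("pics/w6.png",a[:,:,::-1])
cv2.imwrite("pics/s6.png",np.hstack([cv2.resize(sd[160:280,250:370],(400,400),interpolation=cv2.INTER_CUBIC),cv2.resize(a,(400,400))])[:,:,::-1])
E
```

```text
0.146 False [ 0.5295 -0.0402  0.1463] [0.23 0.25 2.72] 0.0304 22.9
0.138 False [ 0.5295 -0.0403  0.1382] [ 1.23 -0.12  5.84] 0.0306 23.3167
0.132 False [ 0.5297 -0.0403  0.1324] [-0.18  0.5   7.67] 0.0303 23.6667
0.1295 False [ 0.5297 -0.0403  0.13  ] [ 0.7  -0.69  8.08] 0.0306 23.9167
```

View pics/s6.png

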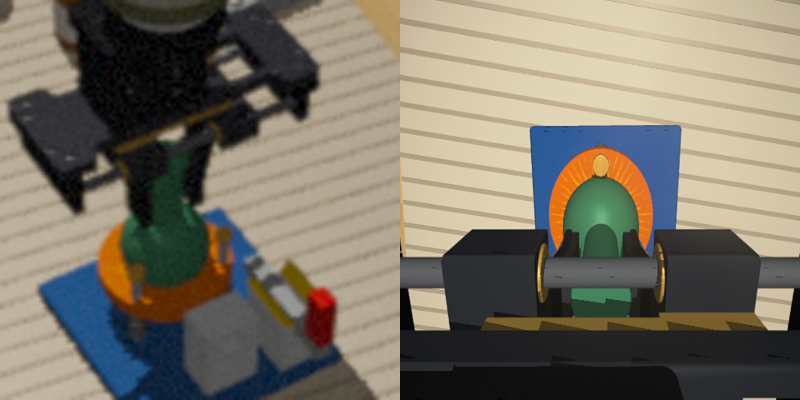

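The side view shows the flask upright and seated, with the ring well down and the pin still in the notch. The force is rising at the spring's rate, about 8 N so far, so I'm going on to the bottom stop in small steps.

```bash
python3 - <<'E'
from h import *
for z in np.arange(.128,.1195,-.0015):
    ctrl.line_to(W(0,0,z),feed=.02,force_limit=15); ctrl.pause(.15)
    F=np.mean([ (ctrl.pause(.02),ctrl.state()["contact_force"][2])[1] for _ in range(5)]); s=ctrl.state()
    print(round(z,4),s["tool_pos"][2].round(4),F.round(2),round(s["opening"],4))
    if F>14: break
print(s["time"],s["grasp_force"])
a=ctrl.camera("wrist"); c=ctrl.calibration("wrist"); cv2.imwrite("pics/w7.png",a[:,:,::-1])
# ring height from its apparent width against 94 mm, at known axis
b=max(blobs(a,"orange",200),key=cv2.contourArea); print(cv2.boundingRect(b))
f=240/np.tan(np.radians(c["vertical_fov"]/2))
for im,cc in ((a,c),(cv2.imread("pics/w6.png")[:,:,::-1].copy(),np.load("w6.npy",allow_pickle=True).item())):
    x,y,w,h=cv2.boundingRect(max(blobs(im,"orange",200),key=cv2.contourArea))
    for z in (.074,.062,.058,.055,.052,.049):
        # far (+y) edge of the ring's top face on the cradle's y axis
        v=cc["R"]@W(0,.047,z)+cc["t"]; print(z,"exp top row",round(v[1]/v[2]*f+cc["cy"],1),"seen",y)
E
```

```text
0.128 0.1286 9.2 0.0303
0.1265 0.1274 13.05 0.0305
0.125 0.1271 25.18 0.0307
25.4667 29.97579038143158
(237, 176, 165, 123)
0.074 exp top row 181.6 seen 176
0.062 exp top row 179.0 seen 176
0.058 exp top row 178.2 seen 176
0.055 exp top row 177.6 seen 176
0.052 exp top row 177.1 seen 176
0.049 exp top row 176.5 seen 176
0.074 exp top row 181.7 seen 177
0.062 exp top row 179.1 seen 177
0.058 exp top row 178.4 seen 177
0.055 exp top row 177.8 seen 177
0.052 exp top row 177.2 seen 177
0.049 exp top row 176.7 seen 177
```

The force jumped from 9 to 25 N at z≈0.127, and the geometry put the stop at 0.129. The ring is therefore on its bottom stop. I'll ease off slightly and take a last look.

```bash
python3 - <<'E'
from h import *
ctrl.line_to(W(0,0,.1263),feed=.02); ctrl.pause(.5); s=ctrl.state(); print(s["contact_force"],s["tool_pos"],s["opening"],s["time"])
sd=ctrl.camera("side"); t=ctrl.camera("top")
cv2.imwrite("pics/s8.png",np.hstack([cv2.resize(sd[120:280,190:350],(400,400),interpolation=cv2.INTER_CUBIC),cv2.resize(t[160:340,140:360],(400,400))])[:,:,::-1])
E
```

```text
[-9.69551139e-03  1.16723540e-01  1.35667694e+01] [ 0.53009968 -0.04049282  0.12735742] 0.0300716924607131 26.2667
```

View pics/s8.png

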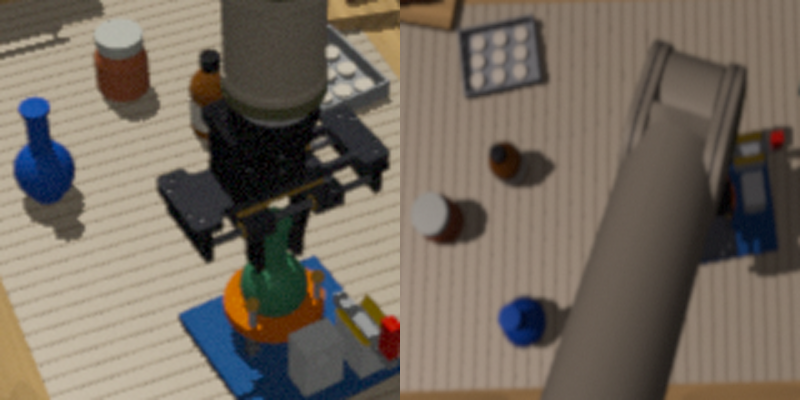

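The flask is upright and pressed down with about 13.6 N on the tool. The pin lies in the notch and the bystanders are standing in their places, so I'm handing in.

```bash
python3 -c "
from plant import ctrl
print(ctrl.sign_off())"
```

```text
the job is handed in; nothing more can be done
None
```

I handed the job in at about 26 s of robot time: the pin is parked in the notch and let go, and the flask is held upright in the ring, pressed to its bottom stop (about 13.6 N on the tool); sign-off returned no verdict.

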